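Load the defrosting kit carrier and hold it up

ROBOT

A 7-joint arm with a two-finger parallel gripper is mounted at the origin on the work surface. World frame = base frame: x ahead of the robot, y to its left, z up, the work surface at z = 0. Lengths are in m, angles in rad, forces in N, time in s.
With the tool pointing down it reaches from about 0.425 to 0.875 m from the base axis. Payload 4.7 kg.
Tool frame: the origin (TCP) lies at the very end of the fingers, on their centre line; the grasp point (between the pads) lies robot.hold_point_z behind it (robot.hold_point_z is the distance from the TCP to the grasp point, in m); y points along the fingers, z is the direction in which the jaws open and shut, and the axes are right-handed (so a half turn about y gives the same grasp; the last joint's range is limited). The gripper opens to 87 mm and grips with 3 to 60 N. Pads are 19 mm wide; open, the fingers measure 117 mm over their backs; the gripper's body (75 mm by 190 mm) begins 51 mm behind the grasp point.
Start: joints at [1.264, 0.321, -0.07, 1.45, 0.023, 1.371, -0.057], TCP at [0.205, -0.617, 0.223] pointing down, gripper open.
Joint ranges: [-2.86, 2.86], [-0.3, 2.09], [-1.38, 1.24], [0.06, 2.45], [-1.56, 4.7], [0.09, 2.05], [-2.69, 2.69]. Speed limits (rad/s): [2.57, 2.57, 3.14, 3.14, 3.14, 3.14, 3.14].

INTERFACE

Orientations are given as a rotation vector (axis times angle).
In Python, from rig import robot gives the robot as it stands. The module is installed in compiled form; this text tells all that it offers.
- The arm moves only by the tool servo_tool, never from a script. Its argument "targets" is a list of rows, each an object of numbers: "tx", "ty", "tz": the shift along the tool's x, y, z in cm; "wx", "wy", "wz": the turn, a rotation vector about the tool's x, y, z in rad. In form: [{"tx": .., "ty": .., "tz": .., "wx": .., "wy": .., "wz": ..}, ...]. A call has 1 to 10 rows; each row is the pose to reach, as a shift and turn from the pose measured when the call began, along the tool's axes at that moment; what a row does not reach only later rows make up. A row lasts 1/12 s, in which the tool goes at most 41.7 mm and 7.16 degrees, less where a joint would pass 70% of its speed; a pose out of reach is approached as far as the arm can. A call with a gripper value outside its range is refused whole. "claw" is the gripper's target within -1 to 1 (fully open at 1, half-way at 0, shut at -1), set as the call begins (left out, the last holds). The fingers move at their own pace and stop on an object; the grip force is fixed at half the most. Time passes only in rows, so rows that repeat a pose let the fingers close. It gives the time, the measured TCP pose, the force and the opening at its end, in the units of the state.
- robot.state(): the state, without advancing time (a new reading comes with each control period).
- robot.get_image(name): name is "scene" or "side" or "wrist"; returns (picture, depth): 480x640x3 uint8, blue, green, red; 480x640 float32, m along the optical axis (not along the pixel's ray), 0 where there is no reading.
- robot.camera_info(name): a dict with "fov_y" (degrees; the focal length in pixels is half the picture's height over the tangent of half this angle, whatever the lens; pixels are square), "cx", "cy" (the principal point, pixels), "k1" (the pictures are not rectified: a ray, as slopes to the right and down, at radius r is drawn at 1 + k1 r^2 times it, then the intrinsics apply), "cam_to_world" (4x4, takes a point from camera to world coordinates). Camera axes: x right, y up, looking along -z (the intrinsics and any distortion apply to the point x, -y, -z); pixel columns grow to the right and rows downward; lengths in m; the calibration is good to about 2 mm. A picture is of the moment at which its call begins: read the wrist's pose just before it. camera_info takes no time and is no camera call; for the wrist camera it gives the pose at the moment of the call.
- robot.job_done(): hands the job in, once; it reports no verdict.
The state is a dict: "time_s": time; "joint_pos": joint angles; "qvel": joint speeds; "effort": joint torques, N m; "eef_pos": TCP position; "tool_rot": TCP orientation; "wrist_force": force on the tool from outside, world axes, zero at the start; "torque": the same for the moment, N m; "width": finger opening in m.
Only numpy, scipy, OpenCV 4.12 (cv2) and the standard library are available. Lean on these libraries where they do the work, as an engineer would, in place of code of your own. Each camera call takes 0.05 s, during which the arm holds its last target.

TASK

Pack the defrosting kit for the freezer: gently lay the red-handled frost brush flat in the carrier's red compartment and the violet-handled scraper flat in its violet compartment, lengthwise, and let go of them. Then take the carrier by its black bar, lift it straight up until it is about 12 cm clear of the bench, and finish while still holding it there, steady and level. Leave the other things on the bench where they are.

Things in the scene. Friction and masses are not known exactly. Their poses are not given: they have to be found in the camera images.
- carrier: Loose grey open carrier, 240 (x) by 180 (y) by 58 mm high, 0.45 kg. Origin: centre of underside, z up. Floor 5 mm; outer walls and a divider (along x at y=0) 4 mm thick, 20 mm high. Two bays 232 by 84 mm: lined red at +y, violet at -y. Over the divider a black bar along x, 152 long, 16 wide, 16 tall (42 to 58 mm up), on 16 mm wide posts at x=+-68 mm; 22 mm gap between divider and bar.
- bar (a point): Centre of the carrier's black grip bar, 50 mm above the carrier's underside; axes as the carrier's (the bar runs along x). Take it here, closing across y.
- red_bay (a point): Centre of the red compartment's floor: 44 mm to the carrier's +y side, 5 mm above its underside; axes as the carrier's.
- violet_bay (a point): Centre of the violet compartment's floor: 44 mm to the carrier's -y side, 5 mm above its underside; axes as the carrier's.
- brush: Loose flat frost brush, 175 mm long, about 80 g: red handle 22 mm wide and 18 mm tall from x=-85 to 25 mm, steel ferrule 32 mm wide and 18 mm tall from 25 to 50 mm, white bristle block (rigid) 34 mm wide, 14 mm tall from 50 to 90 mm. Origin: underside, in line with the grip point; x runs along it to the head, z up. It starts lying flat on the bench.
- brush_mid (a point): Grip point of the brush, near its centre of mass: 9 mm above the brush's origin, in the handle; axes as the brush's.
- scraper: Loose flat scraper, 180 mm long, about 80 g: violet handle 22 mm wide and 18 mm tall from x=-90 to 15 mm, steel shank 14 mm wide and 8 mm tall from 15 to 40 mm, steel blade 45 mm wide and 4 mm thick from 40 to 90 mm. Origin: underside, in line with the grip point; x runs along it to the head, z up. It starts lying flat on the bench.
- scraper_mid (a point): Grip point of the scraper, near its centre of mass: 9 mm above the scraper's origin, in the handle; axes as the scraper's.
- jar: Bystander: loose amber jar with a blue cap, 56 mm in diameter, 95 mm tall; origin at the centre of its underside.
- vial_stand: Bystander: loose white block with red, violet and white vial caps, 60 by 105 mm, 49 mm tall; origin at the centre of its underside.
- dish: Bystander: loose culture dish, 86 mm in diameter, 15 mm tall; origin at the centre of its underside.
- timer: Bystander: loose white timer with a grey display, 55 by 65 mm, 25 mm tall; origin at the centre of its underside.
- tweezers: Bystander: loose steel tweezers lying flat, 155 by 24 mm, 9 mm tall; origin at the centre of their underside.
- beaker: Bystander: loose glass beaker, 76 mm in diameter, 85 mm tall; origin at the centre of its underside.
Things that resemble listed ones, but are neither listed nor needed, are in the scene too. Leave any yellow look-alike of the scraper alone. What is shaped like the brush but green is not meant.

How it is judged:
By the outcome, as a careful person would: the job done as asked, in the order asked, and still so for the second after the job is handed in, while the arm keeps its last pose, push and grip.
It also fails if it takes over 69 s, if anything falls off the work surface, if the arm or the gripper's body presses on something with over 40 N, if the wrist force passes 120 N, or if a joint passes its speed limit or range.

## Working session

There is one attempt and no reset: what is moved stays moved. The work goes in short steps, Python scripts to look and compute and a tool call to move; the robot and the scene stay as the last step left them, time stands still between calls to the robot, and variables do not carry over. Pictures are saved under pics/ and viewed, and the job is handed in when it is done.

Besides the shell and the picture viewer there is one more tool, called after "Emit:" as a command line: name --argument value ..., lists and objects as JSON in quotes. servo_tool: Moves the arm, as the interface text tells. Its arguments: {"type":"object","properties":{"targets":{"type":"array","items":{"type":"object","properties":{"tx":{"type":"number"},"ty":{"type":"number"},"tz":{"type":"number"},"wx":{"type":"number"},"wy":{"type":"number"},"wz":{"type":"number"}}}},"claw":{"type":"number"}},"required":["targets"]}

```bash
mkdir -p pics; ls; python3 - <<'E'
from rig import robot
import cv2,numpy as np
print(robot.state()); print(robot.hold_point_z)
for n in ("scene","side","wrist"):
    print(n,robot.camera_info(n))
for n in ("scene","side"):
    im,d=robot.get_image(n); cv2.imwrite(f"pics/{n}0.png",im); np.savez(f"{n}0.npz",im=im,d=d)
E
```

```text
pics
{'time_s': 0.0, 'joint_pos': array([ 1.26411277,  0.321813  , -0.07011293,  1.45165411,  0.02262452,
        1.37076638, -0.05690717]), 'qvel': array([-0.00144778,  0.00053763,  0.00094074, -0.00012052,  0.00189805,
       -0.00153607,  0.00130804]), 'effort': array([-5.63802660e-04, -4.91289818e+01, -4.04384863e-01, -3.12525916e+01,
       -6.38285000e-02,  4.36381018e-02,  1.84329087e-04]), 'eef_pos': array([ 0.2047451 , -0.61634921,  0.2214787 ]), 'tool_rot': array([-0.33183411,  2.05005035, -2.04629822]), 'wrist_force': array([ 0.65696913, -0.77408506, -0.20352434]), 'torque': array([-0.0234006 ,  0.00819403,  0.03573947]), 'width': 0.08683612613231934}
0.0187
scene {'fov_y': 56.05686351612891, 'cx': 320.7135753557707, 'cy': 241.12254092141956, 'k1': 0.02722275357172929, 'cam_to_world': array([[-0.79622024, -0.48116013,  0.36676731,  0.93409109],
       [ 0.60496231, -0.64054364,  0.47299519,  0.50828131],
       [ 0.00734405,  0.59848874,  0.80109755,  0.91521694],
       [ 0.        ,  0.        ,  0.        ,  1.        ]])}
side {'fov_y': 44.245442030338914, 'cx': 315.71752180798865, 'cy': 236.26176996765446, 'k1': 0.0406672546913355, 'cam_to_world': array([[ 0.94052351,  0.24083955, -0.23960767,  0.13804075],
       [-0.33961539,  0.68473784, -0.64482205, -1.04942985],
       [ 0.00876978,  0.68784475,  0.72580486,  1.22351476],
       [ 0.        ,  0.        ,  0.        ,  1.        ]])}
wrist {'fov_y': 61.12888304999089, 'cx': 324.421950759913, 'cy': 236.215298824648, 'k1': -0.029518872809931932, 'cam_to_world': array([[ 0.31593062,  0.91568542,  0.24841105,  0.27250681],
       [-0.94878065,  0.30539704,  0.08091927, -0.59442965],
       [-0.0017674 , -0.26125247,  0.96526889,  0.38386659],
       [ 0.        ,  0.        ,  0.        ,  1.        ]])}
```

View pics/scene0.png

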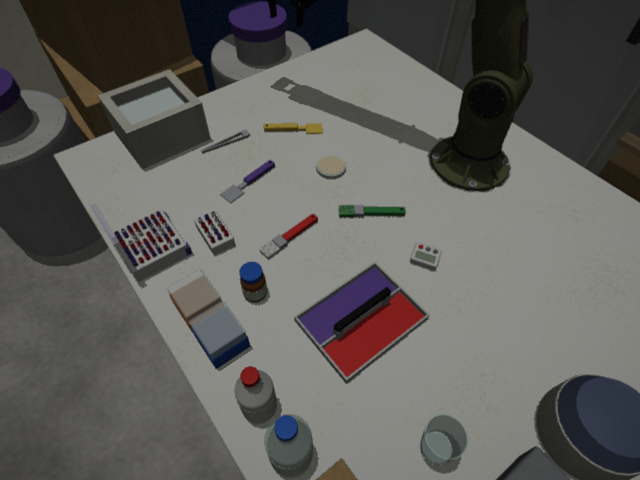

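View pics/side0.png

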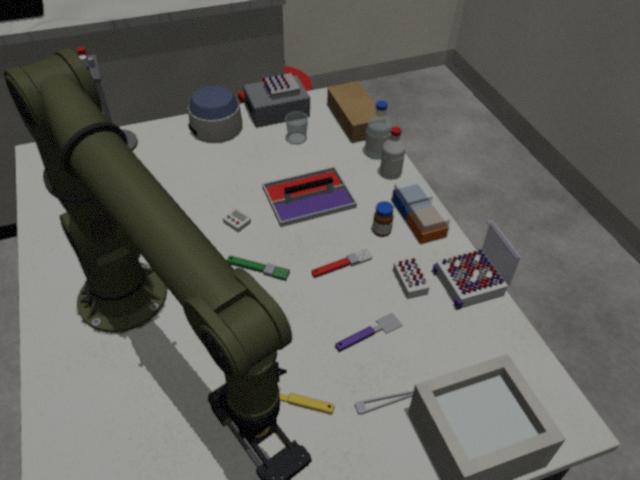

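The scene view shows the carrier around (362,320), the brush at (290,236) and the scraper at (248,181). The green and yellow look-alikes are at (372,211) and (293,128). The side view agrees: carrier (309,195), brush (342,263), scraper (368,332). Next I'll measure these.

```bash
cat > h.py <<'E'
import numpy as np,cv2
from scipy.spatial.transform import Rotation as R
from rig import robot
def K(ci):
    f=240/np.tan(np.radians(ci['fov_y']/2)); return np.array([[f,0,ci['cx']],[0,f,ci['cy']],[0,0,1.]])
def plane(px,ci,z):
    px=np.asarray(px,float).reshape(-1,1,2)
    u=cv2.undistortPoints(px,K(ci),np.array([ci['k1'],0,0,0.]))[:,0]
    d=np.c_[u[:,0],-u[:,1],-np.ones(len(u))]@ci['cam_to_world'][:3,:3].T
    o=ci['cam_to_world'][:3,3]
    return o+d*((z-o[2])/d[:,2])[:,None]
def proj(P,ci):
    T=np.linalg.inv(ci['cam_to_world']); p=np.atleast_2d(P)@T[:3,:3].T+T[:3,3]
    p=p*[1,-1,-1]
    return cv2.projectPoints(p,np.zeros(3),np.zeros(3),K(ci),np.array([ci['k1'],0,0,0.]))[0][:,0]
def blobs(im,lo,hi,minA=60):
    hsv=cv2.cvtColor(im,cv2.COLOR_BGR2HSV); 
    if lo[0]>hi[0]: m=cv2.inRange(hsv,(lo[0],)+lo[1:],(179,)+hi[1:])|cv2.inRange(hsv,(0,)+lo[1:],hi)
    else: m=cv2.inRange(hsv,lo,hi)
    n,l,s,c=cv2.connectedComponentsWithStats(m)
    return [(l==i,s[i],c[i]) for i in range(1,n) if s[i,4]>=minA]
RED=((172,120,60),(8,255,255)); VIO=((118,90,40),(145,255,255))
E
python3 - <<'E'
from h import *
for n in("scene","side"):
    D=np.load(n+"0.npz"); ci=robot.camera_info(n)
    for nm,c in(("red",RED),("vio",VIO)):
        for m,s,cc in blobs(D['im'],*c):
            ys,xs=np.nonzero(m)
            rect=cv2.minAreaRect(np.c_[xs,ys].astype(np.float32))
            P=plane(np.c_[xs,ys],ci,0.015)[:,:2].astype(np.float32)
            (c0,sz,a)=cv2.minAreaRect(P)
            print(n,nm,s[4],cc.round(),"ctr",np.round(c0,4),"size",np.round(sz,4),"ang",round(a,1))
E
```

```text
scene red 270 [299. 227.] ctr [ 0.5366 -0.0927] size [0.1062 0.0211] ang 6.0
scene red 3422 [373. 334.] ctr [0.5766 0.2411] size [0.2251 0.0786] ang 0.8
scene red 265 [249. 375.] ctr [0.8443 0.1603] size [0.0373 0.0351] ang 10.8
scene vio 1299 [256.  16.] ctr [ 0.0515 -1.0513] size [0.2242 0.2289] ang 82.0
scene vio 265 [ 5. 81.] ctr [ 0.9513 -1.1723] size [0.1657 0.0358] ang 75.0
scene vio 198 [258. 171.] ctr [ 0.5122 -0.3238] size [0.1027 0.0215] ang 10.3
scene vio 2462 [344. 304.] ctr [0.577  0.1531] size [0.2245 0.0764] ang 0.8
side red 272 [299.  76.] ctr [0.7603 0.8281] size [0.0597 0.187 ] ang 16.7
side red 64 [396. 130.] ctr [0.9598 0.3981] size [0.0458 0.0305] ang 64.6
side red 624 [299. 184.] ctr [0.5751 0.2409] size [0.2252 0.0667] ang 0.7
side red 161 [308. 190.] ctr [0.5813 0.2135] size [0.1186 0.019 ] ang 1.0
side red 127 [470. 264.] ctr [ 0.9024 -0.2106] size [0.0833 0.0451] ang 33.9
side red 279 [330. 267.] ctr [ 0.5361 -0.0958] size [0.1098 0.0245] ang 6.0
side red 63 [484. 283.] ctr [ 0.8952 -0.2808] size [0.0436 0.0193] ang 44.4
side vio 1120 [313. 204.] ctr [0.5761 0.1533] size [0.2227 0.0661] ang 0.3
side vio 307 [354. 338.] ctr [ 0.5107 -0.3274] size [0.1036 0.0203] ang 10.5
```

```bash
cat >> h.py <<'E'
def go(p,axis_deg):
    "target TCP p, tool down, jaws closing perpendicular to the world-yaw axis_deg; prints tool-frame shift cm and turn"
    s=robot.state(); R0=R.from_rotvec(s['tool_rot']).as_matrix()
    best=None
    for k in(90,-90):
        a=np.radians(axis_deg+k); z=np.array([np.cos(a),np.sin(a),0]); y=np.array([0,0,-1.]); x=np.cross(y,z)
        Rt=np.c_[x,y,z]; w=R.from_matrix(R0.T@Rt).as_rotvec()
        if best is None or np.linalg.norm(w)<np.linalg.norm(best): best=w
    t=R0.T@(np.array(p)-s['eef_pos'])*100
    print("t",s['time_s'].__round__(2),"eef",s['eef_pos'].round(4),"w",round(s['width'],4),"F",s['wrist_force'].round(1),"\n cm",t.round(2),"turn",best.round(4),"deg",np.degrees(best).round(1),"j",s['joint_pos'].round(2))
E
python3 - <<'E'
from h import *
s=robot.state();print(R.from_rotvec(s['tool_rot']).as_matrix().round(3))
go([.5663,-.091,.12],6)
E
```

```text
[[-0.949 -0.001  0.315]
 [-0.315  0.002 -0.949]
 [ 0.    -1.    -0.002]]
t 0.1 eef [ 0.2047 -0.6164  0.2216] w 0.087 F [-0.3 -0.1 -0. ] 
 cm [-50.88  10.22 -38.44] turn [0.0017 0.2161 0.0003] deg [ 0.1 12.4  0. ] j [ 1.26  0.32 -0.07  1.45  0.02  1.37 -0.06]
```

Emit:
servo_tool --targets '[{"tx": -3, "ty": 0, "tz": -2.2, "wy": 0.02}, {"tx": -6, "ty": 0, "tz": -4.5, "wy": 0.04}, {"tx": -9.1, "ty": 0, "tz": -6.9, "wy": 0.06}, {"tx": -12.2, "ty": 0, "tz": -9.2, "wy": 0.08}, {"tx": -15.2, "ty": 0, "tz": -11.5, "wy": 0.1}, {"tx": -18.3, "ty": 0, "tz": -13.8, "wy": 0.12}, {"tx": -21.3, "ty": 0, "tz": -16.1, "wy": 0.14}, {"tx": -24.4, "ty": 0, "tz": -18.4, "wy": 0.16}, {"tx": -27.4, "ty": 0, "tz": -20.7, "wy": 0.18}, {"tx": -30.5, "ty": 0, "tz": -23, "wy": 0.216}]' --claw 1

```text
invalid input
```

```bash
python3 - <<'E'
from h import *
go([.5663,-.091,.12],6)
E
```

```text
t 0.1 eef [ 0.2047 -0.6164  0.2216] w 0.087 F [-0.3 -0.1 -0. ] 
 cm [-50.88  10.22 -38.44] turn [0.0017 0.2161 0.0003] deg [ 0.1 12.4  0. ] j [ 1.26  0.32 -0.07  1.45  0.02  1.37 -0.06]
```

Probably every key is required.

Emit:
servo_tool --targets '[{"tx": -3, "ty": 0, "tz": -2.2, "wx": 0, "wy": 0.02, "wz": 0}, {"tx": -6, "ty": 0, "tz": -4.5, "wx": 0, "wy": 0.04, "wz": 0}, {"tx": -9.1, "ty": 0, "tz": -6.9, "wx": 0, "wy": 0.06, "wz": 0}, {"tx": -12.2, "ty": 0, "tz": -9.2, "wx": 0, "wy": 0.08, "wz": 0}, {"tx": -15.2, "ty": 0, "tz": -11.5, "wx": 0, "wy": 0.1, "wz": 0}, {"tx": -18.3, "ty": 0, "tz": -13.8, "wx": 0, "wy": 0.12, "wz": 0}, {"tx": -21.3, "ty": 0, "tz": -16.1, "wx": 0, "wy": 0.14, "wz": 0}, {"tx": -24.4, "ty": 0, "tz": -18.4, "wx": 0, "wy": 0.16, "wz": 0}, {"tx": -27.4, "ty": 0, "tz": -20.7, "wx": 0, "wy": 0.18, "wz": 0}, {"tx": -30.5, "ty": 0, "tz": -23, "wx": 0, "wy": 0.216, "wz": 0}]' --claw 1

```text
time_s: 0.93
eef_pos: [0.422, -0.3002, 0.2217]
tool_rot: [-0.113, 2.171, -2.167]
wrist_force: [1.0, -0.9, 0.7]
width: 0.087
```

```bash
python3 - <<'E'
from h import *
go([.5663,-.091,.12],6)
E
```

```text
t 0.93 eef [ 0.422  -0.3002  0.2217] w 0.087 F [ 1.  -0.9  0.7] 
 cm [-16.52  10.18 -19.3 ] turn [ 0.0017 -0.0013  0.001 ] deg [ 0.1 -0.1  0.1] j [ 0.88  0.06 -0.33  1.76  0.02  1.32 -0.91]
```

Emit:
servo_tool --targets '[{"tx": -3, "ty": 1, "tz": -3, "wx": 0, "wy": 0, "wz": 0}, {"tx": -6, "ty": 3, "tz": -6, "wx": 0, "wy": 0, "wz": 0}, {"tx": -8, "ty": 5, "tz": -9, "wx": 0, "wy": 0, "wz": 0}, {"tx": -10, "ty": 6, "tz": -12, "wx": 0, "wy": 0, "wz": 0}, {"tx": -12, "ty": 7, "tz": -14.5, "wx": 0, "wy": 0, "wz": 0}, {"tx": -14, "ty": 8, "tz": -16.5, "wx": 0, "wy": 0, "wz": 0}, {"tx": -15.5, "ty": 9, "tz": -18, "wx": 0, "wy": 0, "wz": 0}, {"tx": -16.5, "ty": 9.5, "tz": -19.3, "wx": 0, "wy": 0, "wz": 0}, {"tx": -16.5, "ty": 9.5, "tz": -19.3, "wx": 0, "wy": 0, "wz": 0}, {"tx": -16.5, "ty": 9.5, "tz": -19.3, "wx": 0, "wy": 0, "wz": 0}]'

```text
time_s: 1.77
eef_pos: [0.5657, -0.0902, 0.1261]
tool_rot: [-0.118, 2.171, -2.166]
wrist_force: [0.1, 0.6, 0.5]
width: 0.087
```

```bash
python3 - <<'E'
from h import *
go([.5663,-.091,.003],6)
ci=robot.camera_info("wrist"); im,d=robot.get_image("wrist"); cv2.imwrite("pics/w1.png",im)
for m,s,cc in blobs(im,*RED,200):
    ys,xs=np.nonzero(m); P=plane(np.c_[xs,ys],ci,0.018)[:,:2].astype(np.float32)
    print(s,cc.round(),cv2.minAreaRect(P))
E
```

```text
t 1.77 eef [ 0.5657 -0.0902  0.1261] w 0.087 F [0.1 0.6 0.5] 
 cm [-0.08 12.31  0.12] turn [0.0024 0.0009 0.0026] deg [0.1 0.1 0.1] j [ 0.56  0.27 -0.52  1.75  0.14  1.16 -1.46]
[481   1  22  23 220] [492.  12.] ((0.7146599888801575, -0.1766829490661621), (0.011753584258258343, 0.012671491131186485), 32.184268951416016)
[515   8  20  22 212] [524.  19.] ((0.7132760286331177, -0.19719530642032623), (0.01201140508055687, 0.01168588176369667), 12.253178596496582)
[ 309  195   32  118 3583] [324. 253.] ((0.5493435263633728, -0.09200789779424667), (0.08586476743221283, 0.021321123465895653), 6.022603988647461)
```

View pics/w1.png

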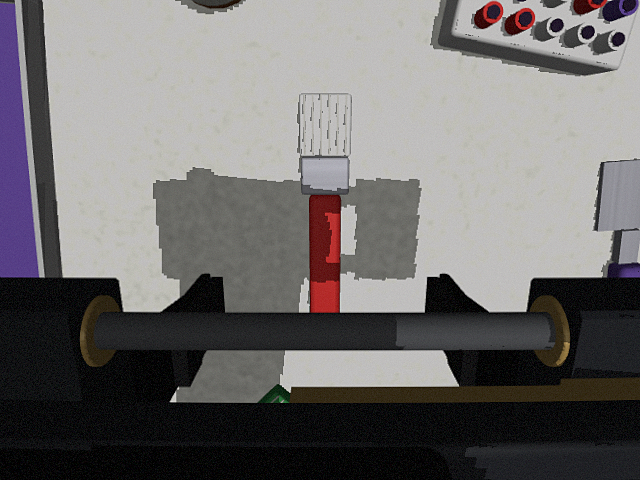

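The wrist view shows the brush handle between the open fingers, with its front end at (324,195). The ray cast puts the grip at (0.567,-0.090), which agrees with the other cameras. Descending.

Emit:
servo_tool --targets '[{"tx": 0, "ty": 2, "tz": 0, "wx": 0, "wy": 0, "wz": 0}, {"tx": 0, "ty": 4, "tz": 0, "wx": 0, "wy": 0, "wz": 0}, {"tx": -0.1, "ty": 6, "tz": 0, "wx": 0, "wy": 0, "wz": 0}, {"tx": -0.1, "ty": 8, "tz": 0, "wx": 0, "wy": 0, "wz": 0}, {"tx": -0.1, "ty": 9.5, "tz": 0, "wx": 0, "wy": 0, "wz": 0}, {"tx": -0.1, "ty": 10.7, "tz": 0, "wx": 0, "wy": 0, "wz": 0}, {"tx": -0.1, "ty": 11.5, "tz": 0, "wx": 0, "wy": 0, "wz": 0}, {"tx": -0.1, "ty": 12, "tz": 0, "wx": 0, "wy": 0, "wz": 0}, {"tx": -0.1, "ty": 12.2, "tz": 0, "wx": 0, "wy": 0, "wz": 0}, {"tx": -0.1, "ty": 12.2, "tz": 0, "wx": 0, "wy": 0, "wz": 0}]'

```text
time_s: 2.65
eef_pos: [0.5665, -0.0918, 0.0048]
tool_rot: [-0.114, 2.17, -2.168]
wrist_force: [-0.1, -0.2, -0.8]
width: 0.0869
```

```bash
python3 - <<'E'
from h import *
go([.567,-.0902,.003],6)
E
```

```text
t 2.65 eef [ 0.5665 -0.0918  0.0048] w 0.0869 F [-0.1 -0.2 -0.8] 
 cm [-0.07  0.18 -0.15] turn [ 0.0011 -0.0016  0.0018] deg [ 0.1 -0.1  0.1] j [ 0.52  0.41 -0.48  1.85  0.23  0.94 -1.53]
```

Emit:
servo_tool --targets '[{"tx": 0, "ty": 0.1, "tz": -0.15, "wx": 0, "wy": 0, "wz": 0}, {"tx": 0, "ty": 0.1, "tz": -0.15, "wx": 0, "wy": 0, "wz": 0}, {"tx": 0, "ty": 0.1, "tz": -0.15, "wx": 0, "wy": 0, "wz": 0}, {"tx": 0, "ty": 0.1, "tz": -0.15, "wx": 0, "wy": 0, "wz": 0}, {"tx": 0, "ty": 0.1, "tz": -0.15, "wx": 0, "wy": 0, "wz": 0}, {"tx": 0, "ty": 0.1, "tz": -0.15, "wx": 0, "wy": 0, "wz": 0}, {"tx": 0, "ty": 0.1, "tz": -0.15, "wx": 0, "wy": 0, "wz": 0}, {"tx": 0, "ty": 0.1, "tz": -0.15, "wx": 0, "wy": 0, "wz": 0}, {"tx": 0, "ty": 0.1, "tz": -0.15, "wx": 0, "wy": 0, "wz": 0}, {"tx": 0, "ty": 0.1, "tz": -0.15, "wx": 0, "wy": 0, "wz": 0}]' --claw -0.7

```text
time_s: 3.48
eef_pos: [0.5663, -0.0903, 0.0038]
tool_rot: [-0.114, 2.171, -2.168]
wrist_force: [-0.5, 0.9, -0.5]
width: 0.0285
```

```bash
python3 - <<'E'
from h import *
go([.577,.242,.13],0.8)
E
```

```text
t 3.48 eef [ 0.5663 -0.0903  0.0038] w 0.0285 F [-0.5  0.9 -0.5] 
 cm [ -4.45 -12.59 -32.96] turn [0.001  0.0889 0.0018] deg [0.1 5.1 0.1] j [ 0.52  0.41 -0.48  1.85  0.23  0.94 -1.53]
```

Emit:
servo_tool --targets '[{"tx": 0, "ty": 0, "tz": 0, "wx": 0, "wy": 0, "wz": 0}, {"tx": 0, "ty": 0, "tz": 0, "wx": 0, "wy": 0, "wz": 0}, {"tx": 0, "ty": 0, "tz": 0, "wx": 0, "wy": 0, "wz": 0}, {"tx": 0, "ty": 0, "tz": 0, "wx": 0, "wy": 0, "wz": 0}, {"tx": 0, "ty": 0, "tz": 0, "wx": 0, "wy": 0, "wz": 0}]' --claw -1

```text
time_s: 3.9
eef_pos: [0.5663, -0.0903, 0.0038]
tool_rot: [-0.114, 2.17, -2.168]
wrist_force: [-0.4, -1.0, 0.1]
width: 0.0217
```

Emit:
servo_tool --targets '[{"tx": 0, "ty": -0.5, "tz": 0, "wx": 0, "wy": 0, "wz": 0}, {"tx": 0, "ty": -1.5, "tz": 0, "wx": 0, "wy": 0, "wz": 0}, {"tx": 0, "ty": -3, "tz": 0, "wx": 0, "wy": 0, "wz": 0}, {"tx": 0, "ty": -5, "tz": 0, "wx": 0, "wy": 0, "wz": 0}, {"tx": 0, "ty": -7.5, "tz": 0, "wx": 0, "wy": 0, "wz": 0}, {"tx": 0, "ty": -10, "tz": 0, "wx": 0, "wy": 0, "wz": 0}, {"tx": 0, "ty": -12, "tz": 0, "wx": 0, "wy": 0, "wz": 0}, {"tx": 0, "ty": -13, "tz": 0, "wx": 0, "wy": 0, "wz": 0}, {"tx": 0, "ty": -13, "tz": 0, "wx": 0, "wy": 0, "wz": 0}]'

```text
time_s: 4.65
eef_pos: [0.5685, -0.0906, 0.1371]
tool_rot: [-0.108, 2.166, -2.168]
wrist_force: [0.5, -0.8, -1.5]
width: 0.0218
```

```bash
python3 - <<'E'
from h import *
go([.577,.242,.13],0.8)
im,d=robot.get_image("scene"); cv2.imwrite("pics/s1.png",im)
im,d=robot.get_image("wrist"); cv2.imwrite("pics/w2.png",im)
E
```

```text
t 4.65 eef [ 0.5685 -0.0906  0.1371] w 0.0218 F [ 0.5 -0.8 -1.5] 
 cm [ -4.27   0.69 -33.  ] turn [-0.0008  0.0891 -0.0035] deg [-0.   5.1 -0.2] j [ 0.56  0.26 -0.52  1.74  0.14  1.18 -1.46]
```

View pics/w2.png

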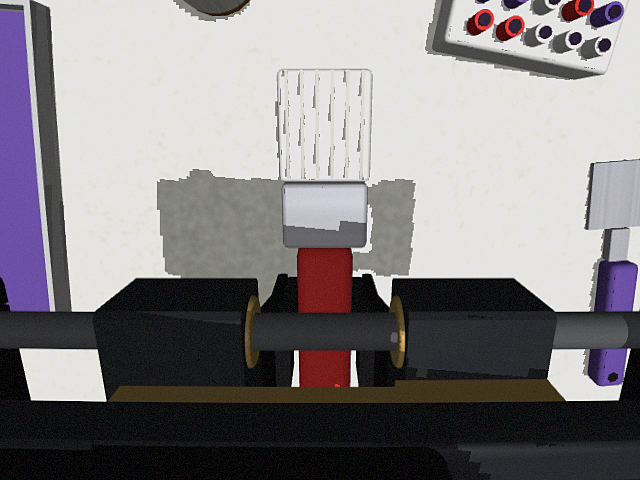

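View pics/s1.png

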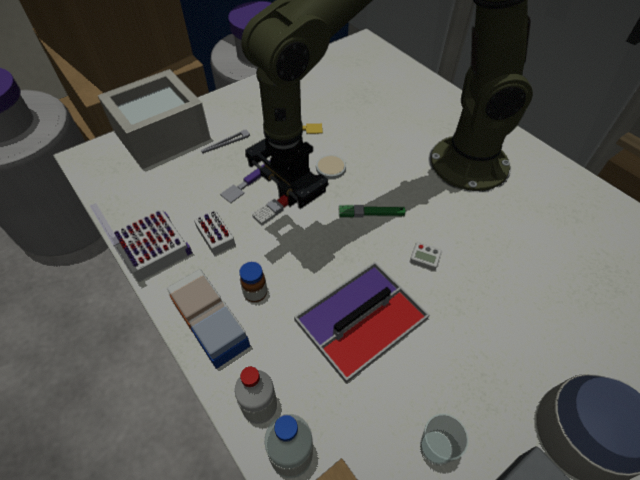

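The brush is held flat and centred in the grip: handle at (325,320), head at (325,125). Moving on toward the carrier.

Emit:
servo_tool --targets '[{"tx": -0.5, "ty": 0, "tz": -2.5, "wx": 0, "wy": 0.01, "wz": 0}, {"tx": -1, "ty": 0, "tz": -6, "wx": 0, "wy": 0.02, "wz": 0}, {"tx": -1.5, "ty": 0, "tz": -10, "wx": 0, "wy": 0.03, "wz": 0}, {"tx": -2, "ty": 0, "tz": -14, "wx": 0, "wy": 0.04, "wz": 0}, {"tx": -2.5, "ty": 0, "tz": -18, "wx": 0, "wy": 0.05, "wz": 0}, {"tx": -3, "ty": 0, "tz": -22, "wx": 0, "wy": 0.06, "wz": 0}, {"tx": -3.5, "ty": 0, "tz": -26, "wx": 0, "wy": 0.07, "wz": 0}, {"tx": -4, "ty": 0, "tz": -29, "wx": 0, "wy": 0.08, "wz": 0}, {"tx": -4.2, "ty": 0, "tz": -31.5, "wx": 0, "wy": 0.088, "wz": 0}, {"tx": -4.3, "ty": 0, "tz": -33, "wx": 0, "wy": 0.089, "wz": 0}]'

```text
time_s: 5.58
eef_pos: [0.5727, 0.2463, 0.1315]
tool_rot: [-0.027, 2.218, -2.213]
wrist_force: [0.2, 1.0, -0.2]
width: 0.0217
```

Emit:
servo_tool --targets '[{"tx": 0, "ty": 0, "tz": 0, "wx": 0, "wy": 0, "wz": 0}, {"tx": 0, "ty": 0, "tz": 0, "wx": 0, "wy": 0, "wz": 0}, {"tx": 0, "ty": 0, "tz": 0, "wx": 0, "wy": 0, "wz": 0}]'

```text
time_s: 5.83
eef_pos: [0.5721, 0.2445, 0.1298]
tool_rot: [-0.029, 2.217, -2.217]
wrist_force: [-0.4, 0.2, 0.5]
width: 0.0215
```

```bash
python3 - <<'E'
from h import *
go([.577,.242,.01],0.8)
ci=robot.camera_info("wrist");print(ci['cam_to_world'].round(3)[:3,3])
im,d=robot.get_image("wrist"); cv2.imwrite("pics/w3.png",im); np.savez("w3.npz",im=im,d=d,T=ci['cam_to_world'])
# carrier outline from first pictures at rim plane z=.02: grey rim vs table : print bar (black) at z=.058
for n in("scene","side"):
    I=np.load(n+"0.npz")['im']; c=robot.camera_info(n)
    hsv=cv2.cvtColor(I,cv2.COLOR_BGR2HSV); m=(hsv[...,2]<28).astype(np.uint8)
    k,l,s,cc=cv2.connectedComponentsWithStats(m)
    for i in range(1,k):
        if s[i,4]>80:
            ys,xs=np.nonzero(l==i);P=plane(np.c_[xs,ys],c,0.055)[:,:2].astype(np.float32); r=cv2.minAreaRect(P)
            if max(r[1])<.25: print(n,cc[i].round(),np.round(r[0],4),np.round(r[1],4),r[2])
E
```

```text
t 5.83 eef [0.5721 0.2445 0.1298] w 0.0215 F [-0.4  0.2  0.5] 
 cm [-0.58 11.98  0.26] turn [0.0003 0.0036 0.0087] deg [0.  0.2 0.5] j [ 0.07  0.4  -0.65  1.61  0.25  1.22 -2.18]
[0.645 0.246 0.292]
scene [634.  34.] [-0.9375 -0.0668] [0.1974 0.0402] 19.418214797973633
scene [10. 96.] [ 0.9631 -1.015 ] [0.1434 0.0525] 75.08165740966797
scene [362. 310.] [0.5779 0.1991] [0.1534 0.0191] 0.6362763047218323
scene [512. 466.] [0.5654 0.5848] [0.0785 0.0045] 0.12379064410924911
side [19.  9.] [-0.189   1.6328] [0.1869 0.1602] 89.6054458618164
side [308. 185.] [0.5742 0.1915] [0.1468 0.0207] 1.1706434488296509
side [  7. 231.] [-0.2557  0.2841] [0.0484 0.0376] 89.19915771484375
side [226. 305.] [ 0.2388 -0.1556] [0.0633 0.0123] 20.676345825195312
side [270. 350.] [ 0.3034 -0.3158] [0.1193 0.0474] 39.973976135253906
side [555. 476.] [ 0.7456 -0.777 ] [0.05   0.0107] 0.5093348622322083
```

View pics/w3.png

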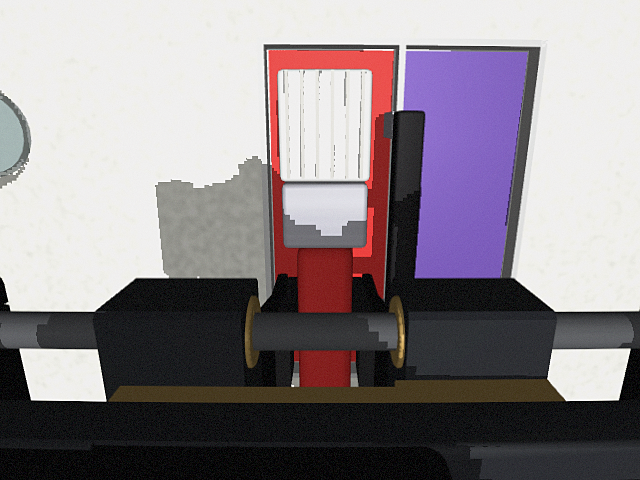

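```bash
python3 - <<'E'
from h import *
D=np.load("w3.npz"); ci=robot.camera_info("wrist"); ci['cam_to_world']=D['T']
im=D['im']; cv2.imwrite("pics/w3z.png",cv2.resize(im[30:300,240:560],None,fx=2.2,fy=2.2,interpolation=cv2.INTER_NEAREST))
print(plane([(264,45),(403,45),(545,41)],ci,.02).round(4)); 
for c in(RED,VIO):
    for m,s,cc in blobs(im,*c,400):
        ys,xs=np.nonzero(m)
        for r in(70,150,250):
            k=xs[ys==r]
            if len(k): print(s,r,k.min(),k.max(),plane([(k.min(),r),(k.max(),r)],ci,.005).round(4).tolist())
E
```

```text
[[0.6907 0.2836 0.02  ]
 [0.6923 0.1978 0.02  ]
 [0.6971 0.1095 0.02  ]]
[  269    50   125   263 12424] 70 269 392 [[0.678, 0.2827, 0.005], [0.6795, 0.2015, 0.005]]
[  269    50   125   263 12424] 150 271 389 [[0.626, 0.2822, 0.005], [0.6275, 0.2004, 0.005]]
[  269    50   125   263 12424] 250 275 384 [[0.5534, 0.2804, 0.005], [0.5549, 0.1998, 0.005]]
[  404    51   124   228 22333] 70 405 524 [[0.6797, 0.1929, 0.005], [0.6818, 0.1135, 0.005]]
[  404    51   124   228 22333] 150 422 515 [[0.628, 0.1775, 0.005], [0.6294, 0.1124, 0.005]]
[  404    51   124   228 22333] 250 416 503 [[0.5553, 0.176, 0.005], [0.5564, 0.111, 0.005]]
```

View pics/w3z.png

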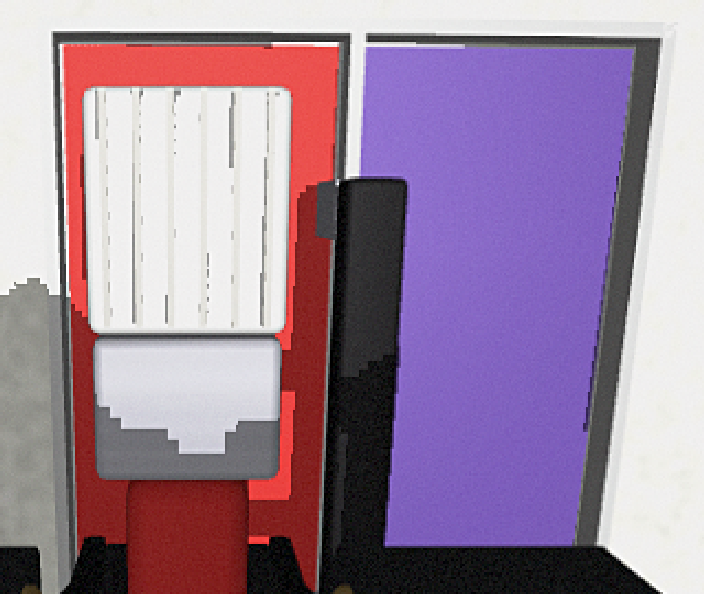

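The red bay's floor spans y≈0.200–0.281 in the wrist view, and the carrier centre is ≈(0.577,0.1975) at 0.8° yaw. All three cameras agree within a few mm. Lowering the brush into the red bay.

Emit:
servo_tool --targets '[{"tx": -0.5, "ty": 1, "tz": 0.25, "wx": 0, "wy": 0, "wz": 0.008}, {"tx": -0.5, "ty": 3, "tz": 0.25, "wx": 0, "wy": 0, "wz": 0.008}, {"tx": -0.5, "ty": 5, "tz": 0.25, "wx": 0, "wy": 0, "wz": 0.008}, {"tx": -0.5, "ty": 6.5, "tz": 0.25, "wx": 0, "wy": 0, "wz": 0.008}, {"tx": -0.5, "ty": 8, "tz": 0.25, "wx": 0, "wy": 0, "wz": 0.008}, {"tx": -0.5, "ty": 9, "tz": 0.25, "wx": 0, "wy": 0, "wz": 0.008}, {"tx": -0.5, "ty": 10, "tz": 0.25, "wx": 0, "wy": 0, "wz": 0.008}, {"tx": -0.5, "ty": 10.7, "tz": 0.25, "wx": 0, "wy": 0, "wz": 0.008}, {"tx": -0.5, "ty": 11, "tz": 0.25, "wx": 0, "wy": 0, "wz": 0.008}, {"tx": -0.5, "ty": 11, "tz": 0.25, "wx": 0, "wy": 0, "wz": 0.008}]'

```text
time_s: 6.72
eef_pos: [0.5768, 0.2411, 0.0197]
tool_rot: [-0.018, 2.214, -2.214]
wrist_force: [-0.0, 0.2, -1.0]
width: 0.0217
```

```bash
python3 - <<'E'
from h import *
go([.5765,.242,.009],0.8)
im,d=robot.get_image("wrist"); cv2.imwrite("pics/w4.png",im)
E
```

```text
t 6.72 eef [0.5768 0.2411 0.0197] w 0.0217 F [-0.   0.2 -1. ] 
 cm [ 0.03  1.07 -0.09] turn [-0.0001  0.0019  0.0004] deg [-0.   0.1  0. ] j [ 0.04  0.52 -0.6   1.7   0.33  1.03 -2.23]
```

View pics/w4.png

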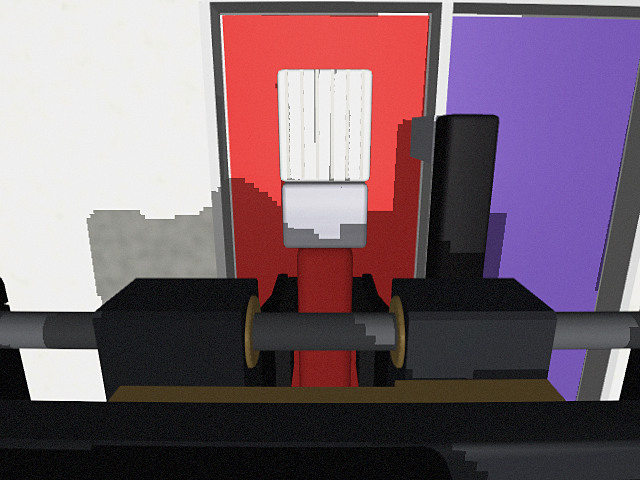

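The brush at (325,190) is centred between the red bay's walls at (225,150) and (432,150). Lowering the last 11 mm.

Emit:
servo_tool --targets '[{"tx": 0, "ty": 0.3, "tz": 0, "wx": 0, "wy": 0, "wz": 0}, {"tx": 0, "ty": 0.6, "tz": 0, "wx": 0, "wy": 0, "wz": 0}, {"tx": 0, "ty": 0.8, "tz": 0, "wx": 0, "wy": 0, "wz": 0}, {"tx": 0, "ty": 0.95, "tz": 0, "wx": 0, "wy": 0, "wz": 0}, {"tx": 0, "ty": 1.05, "tz": 0, "wx": 0, "wy": 0, "wz": 0}, {"tx": 0, "ty": 1.05, "tz": 0, "wx": 0, "wy": 0, "wz": 0}, {"tx": 0, "ty": 1.05, "tz": 0, "wx": 0, "wy": 0, "wz": 0}]'

```text
time_s: 7.35
eef_pos: [0.5771, 0.2415, 0.0099]
tool_rot: [-0.017, 2.213, -2.213]
wrist_force: [0.3, 0.7, -0.9]
width: 0.0216
```

```bash
python3 - <<'E'
from h import *
go([.5765,.242,.009],0.8)
E
```

```text
t 7.35 eef [0.5771 0.2415 0.0099] w 0.0216 F [ 0.3  0.7 -0.9] 
 cm [ 0.06  0.09 -0.05] turn [ 0.0003  0.0022 -0.0005] deg [ 0.   0.1 -0. ] j [ 0.04  0.53 -0.6   1.71  0.34  1.01 -2.24]
```

Emit:
servo_tool --targets '[{"tx": 0, "ty": 0.05, "tz": 0, "wx": 0, "wy": 0, "wz": 0}, {"tx": 0, "ty": 0.1, "tz": 0, "wx": 0, "wy": 0, "wz": 0}, {"tx": 0, "ty": 0.12, "tz": 0, "wx": 0, "wy": 0, "wz": 0}, {"tx": 0, "ty": 0.12, "tz": 0, "wx": 0, "wy": 0, "wz": 0}]'

```text
time_s: 7.68
eef_pos: [0.5773, 0.2415, 0.0088]
tool_rot: [-0.017, 2.213, -2.213]
wrist_force: [-0.3, 0.3, -0.8]
width: 0.0214
```

Emit:
servo_tool --targets '[{"tx": 0, "ty": 0, "tz": 0, "wx": 0, "wy": 0, "wz": 0}, {"tx": 0, "ty": 0, "tz": 0, "wx": 0, "wy": 0, "wz": 0}, {"tx": 0, "ty": 0, "tz": 0, "wx": 0, "wy": 0, "wz": 0}, {"tx": 0, "ty": 0, "tz": 0, "wx": 0, "wy": 0, "wz": 0}]' --claw -0.3

```text
time_s: 8.02
eef_pos: [0.5773, 0.2416, 0.0089]
tool_rot: [-0.017, 2.213, -2.212]
wrist_force: [-0.7, -0.7, -0.1]
width: 0.03
```

Emit:
servo_tool --targets '[{"tx": 0, "ty": -0.5, "tz": 0, "wx": 0, "wy": 0, "wz": 0}, {"tx": 0, "ty": -1, "tz": 0, "wx": 0, "wy": 0, "wz": 0}, {"tx": 0, "ty": -2, "tz": 0, "wx": 0, "wy": 0, "wz": 0}, {"tx": 0, "ty": -3.5, "tz": 0, "wx": 0, "wy": 0, "wz": 0}, {"tx": 0, "ty": -5.5, "tz": 0, "wx": 0, "wy": 0, "wz": 0}, {"tx": 0, "ty": -8, "tz": 0, "wx": 0, "wy": 0, "wz": 0}, {"tx": 0, "ty": -11, "tz": 0, "wx": 0, "wy": 0, "wz": 0}, {"tx": 0, "ty": -13, "tz": 0, "wx": 0, "wy": 0, "wz": 0}, {"tx": 0, "ty": -14, "tz": 0, "wx": 0, "wy": 0, "wz": 0}]'

```text
time_s: 8.77
eef_pos: [0.5789, 0.2428, 0.1541]
tool_rot: [-0.01, 2.212, -2.207]
wrist_force: [0.4, 0.4, 0.6]
width: 0.0303
```

```bash
python3 - <<'E'
from h import *
im,d=robot.get_image("wrist"); cv2.imwrite("pics/w5.png",im)
go([.5484,-.3187,.12],10.4)
E
```

```text
t 8.82 eef [0.5793 0.2429 0.1546] w 0.0302 F [0.6 0.3 1.8] 
 cm [ 4.03  3.27 56.11] turn [ 0.002  -0.1653 -0.0085] deg [ 0.1 -9.5 -0.5] j [ 0.08  0.38 -0.65  1.59  0.24  1.25 -2.17]
```

View pics/w5.png

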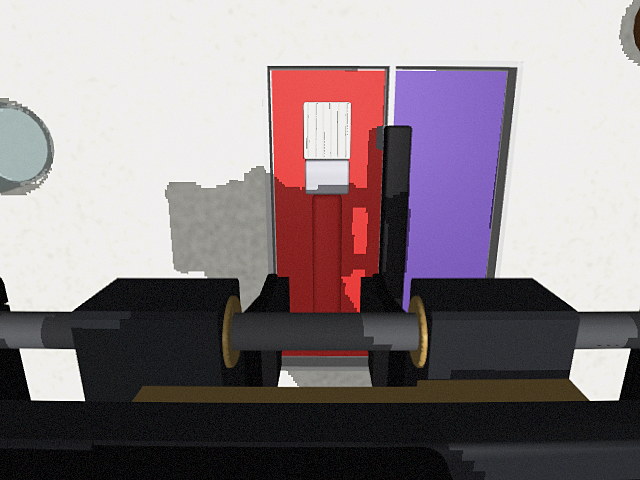

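The brush lies flat in the red bay (325,150 to 325,310), parallel to the walls and released. On to the scraper.

Emit:
servo_tool --targets '[{"tx": 0, "ty": -0.5, "tz": 2, "wx": 0, "wy": 0, "wz": 0}, {"tx": 0, "ty": -0.5, "tz": 5, "wx": 0, "wy": 0, "wz": 0}, {"tx": 0.5, "ty": -0.5, "tz": 8.5, "wx": 0, "wy": -0.02, "wz": 0}, {"tx": 1, "ty": -0.5, "tz": 12, "wx": 0, "wy": -0.03, "wz": 0}, {"tx": 1, "ty": -0.5, "tz": 15.5, "wx": 0, "wy": -0.04, "wz": 0}, {"tx": 1.5, "ty": -0.5, "tz": 19, "wx": 0, "wy": -0.05, "wz": 0}, {"tx": 1.5, "ty": -0.5, "tz": 22.5, "wx": 0, "wy": -0.06, "wz": 0}, {"tx": 2, "ty": -0.5, "tz": 26, "wx": 0, "wy": -0.08, "wz": 0}, {"tx": 2, "ty": -0.5, "tz": 29.5, "wx": 0, "wy": -0.09, "wz": 0}, {"tx": 2.5, "ty": -0.5, "tz": 33, "wx": 0, "wy": -0.1, "wz": 0}]' --claw 0.6

```text
time_s: 9.65
eef_pos: [0.5591, -0.0892, 0.1579]
tool_rot: [-0.118, 2.16, -2.155]
wrist_force: [0.1, 0.2, -0.1]
width: 0.0692
```

```bash
python3 - <<'E'
from h import *
go([.5484,-.3187,.12],10.4)
E
```

```text
t 9.65 eef [ 0.5591 -0.0892  0.1579] w 0.0692 F [ 0.1  0.2 -0.1] 
 cm [ 3.77  3.71 22.68] turn [ 0.0018 -0.0647 -0.0081] deg [ 0.1 -3.7 -0.5] j [ 0.58  0.22 -0.52  1.74  0.11  1.21 -1.43]
```

Emit:
servo_tool --targets '[{"tx": 0.5, "ty": 0, "tz": 3.5, "wx": 0, "wy": -0.01, "wz": 0}, {"tx": 1, "ty": 0.5, "tz": 7, "wx": 0, "wy": -0.02, "wz": 0}, {"tx": 1.7, "ty": 1, "tz": 10.5, "wx": 0, "wy": -0.03, "wz": 0}, {"tx": 2.3, "ty": 1.5, "tz": 14, "wx": 0, "wy": -0.04, "wz": -0.004}, {"tx": 3, "ty": 2, "tz": 17.5, "wx": 0, "wy": -0.05, "wz": -0.008}, {"tx": 3.5, "ty": 3, "tz": 20.5, "wx": 0, "wy": -0.06, "wz": -0.008}, {"tx": 3.8, "ty": 3.5, "tz": 22.3, "wx": 0, "wy": -0.065, "wz": -0.008}, {"tx": 3.8, "ty": 3.7, "tz": 22.7, "wx": 0, "wy": -0.065, "wz": -0.008}, {"tx": 3.8, "ty": 3.7, "tz": 22.7, "wx": 0, "wy": -0.065, "wz": -0.008}, {"tx": 3.8, "ty": 3.7, "tz": 22.7, "wx": 0, "wy": -0.065, "wz": -0.008}]'

```text
time_s: 10.48
eef_pos: [0.5485, -0.3168, 0.1198]
tool_rot: [-0.195, 2.129, -2.121]
wrist_force: [-0.1, 0.7, 0.9]
width: 0.0692
```

```bash
python3 - <<'E'
from h import *
go([.5484,-.3187,.003],10.4)
ci=robot.camera_info("wrist"); im,d=robot.get_image("wrist"); cv2.imwrite("pics/w6.png",im)
for m,s,cc in blobs(im,*VIO,500):
    ys,xs=np.nonzero(m); P=plane(np.c_[xs,ys],ci,0.018)[:,:2].astype(np.float32)
    r=cv2.minAreaRect(P); a=np.radians(r[2]); print(s,cc.round(),r, cv2.boxPoints(r).round(4).tolist())
E
```

```text
t 10.48 eef [ 0.5485 -0.3168  0.1198] w 0.0692 F [-0.1  0.7  0.9] 
 cm [ 0.05 11.68  0.23] turn [ 0.0038  0.0017 -0.0002] deg [ 0.2  0.1 -0. ] j [ 0.8   0.38 -0.39  1.61  0.15  1.19 -1.01]
[ 311  210   32  103 3137] [327. 261.] ((0.5299776792526245, -0.32175564765930176), (0.07383891940116882, 0.021212320774793625), 11.03426742553711) [[0.4916999936103821, -0.31839999556541443], [0.4957999885082245, -0.3391999900341034], [0.5681999921798706, -0.32510000467300415], [0.5641999840736389, -0.3043000102043152]]
```

View pics/w6.png

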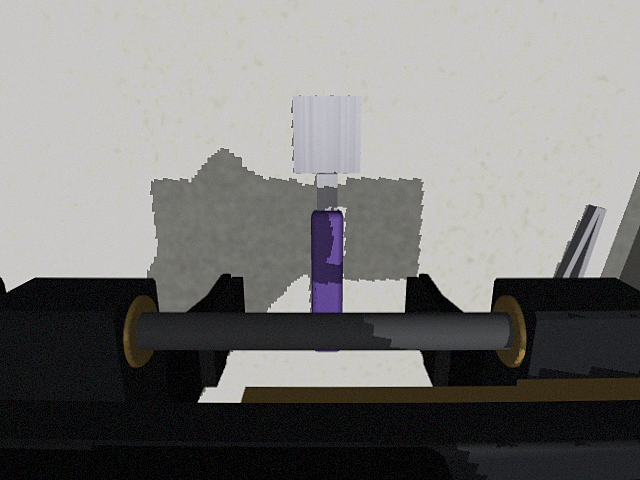

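The scraper's handle front end is at (327,211), midway between the fingers. The grip comes out at (0.550,-0.318). Descending.

Emit:
servo_tool --targets '[{"tx": -0.1, "ty": 2, "tz": 0.15, "wx": 0, "wy": 0, "wz": 0}, {"tx": -0.1, "ty": 4, "tz": 0.15, "wx": 0, "wy": 0, "wz": 0}, {"tx": -0.1, "ty": 6, "tz": 0.15, "wx": 0, "wy": 0, "wz": 0}, {"tx": -0.1, "ty": 8, "tz": 0.15, "wx": 0, "wy": 0, "wz": 0}, {"tx": -0.1, "ty": 9.5, "tz": 0.15, "wx": 0, "wy": 0, "wz": 0}, {"tx": -0.1, "ty": 10.5, "tz": 0.15, "wx": 0, "wy": 0, "wz": 0}, {"tx": -0.1, "ty": 11.1, "tz": 0.15, "wx": 0, "wy": 0, "wz": 0}, {"tx": -0.1, "ty": 11.5, "tz": 0.15, "wx": 0, "wy": 0, "wz": 0}, {"tx": -0.1, "ty": 11.6, "tz": 0.15, "wx": 0, "wy": 0, "wz": 0}, {"tx": -0.1, "ty": 11.6, "tz": 0.15, "wx": 0, "wy": 0, "wz": 0}]'

```text
time_s: 11.37
eef_pos: [0.5509, -0.317, 0.005]
tool_rot: [-0.195, 2.127, -2.121]
wrist_force: [0.5, -0.6, 0.9]
width: 0.0694
```

```bash
python3 - <<'E'
from h import *
go([.55,-.318,.0038],10.6)
E
```

```text
t 11.37 eef [ 0.5509 -0.317   0.005 ] w 0.0694 F [ 0.5 -0.6  0.9] 
 cm [0.1  0.12 0.08] turn [ 0.0026 -0.     -0.0017] deg [ 0.1 -0.  -0.1] j [ 0.77  0.5  -0.37  1.69  0.21  0.99 -1.05]
```

Emit:
servo_tool --targets '[{"tx": 0.05, "ty": 0.1, "tz": 0.1, "wx": 0, "wy": 0, "wz": 0}, {"tx": 0.05, "ty": 0.1, "tz": 0.1, "wx": 0, "wy": 0, "wz": 0}, {"tx": 0.05, "ty": 0.1, "tz": 0.1, "wx": 0, "wy": 0, "wz": 0}, {"tx": 0.05, "ty": 0.1, "tz": 0.1, "wx": 0, "wy": 0, "wz": 0}, {"tx": 0.05, "ty": 0.1, "tz": 0.1, "wx": 0, "wy": 0, "wz": 0}, {"tx": 0.05, "ty": 0.1, "tz": 0.1, "wx": 0, "wy": 0, "wz": 0}, {"tx": 0.05, "ty": 0.1, "tz": 0.1, "wx": 0, "wy": 0, "wz": 0}, {"tx": 0.05, "ty": 0.1, "tz": 0.1, "wx": 0, "wy": 0, "wz": 0}, {"tx": 0.05, "ty": 0.1, "tz": 0.1, "wx": 0, "wy": 0, "wz": 0}, {"tx": 0.05, "ty": 0.1, "tz": 0.1, "wx": 0, "wy": 0, "wz": 0}]' --claw -1

```text
time_s: 12.2
eef_pos: [0.5506, -0.3181, 0.004]
tool_rot: [-0.196, 2.127, -2.121]
wrist_force: [-0.1, -0.3, -0.2]
width: 0.0214
```

Emit:
servo_tool --targets '[{"tx": 0, "ty": 0, "tz": 0, "wx": 0, "wy": 0, "wz": 0}, {"tx": 0, "ty": 0, "tz": 0, "wx": 0, "wy": 0, "wz": 0}, {"tx": 0, "ty": 0, "tz": 0, "wx": 0, "wy": 0, "wz": 0}]'

```text
time_s: 12.45
eef_pos: [0.5506, -0.3181, 0.004]
tool_rot: [-0.196, 2.127, -2.121]
wrist_force: [-0.7, 1.5, 0.4]
width: 0.0216
```

Emit:
servo_tool --targets '[{"tx": 0, "ty": -0.5, "tz": 0, "wx": 0, "wy": 0, "wz": 0}, {"tx": 0, "ty": -1.5, "tz": 0, "wx": 0, "wy": 0, "wz": 0}, {"tx": 0, "ty": -3, "tz": 0, "wx": 0, "wy": 0, "wz": 0}, {"tx": 0, "ty": -5, "tz": 0, "wx": 0, "wy": 0, "wz": 0}, {"tx": 0, "ty": -7.5, "tz": 0, "wx": 0, "wy": 0, "wz": 0}, {"tx": 0, "ty": -10, "tz": 0, "wx": 0, "wy": 0, "wz": 0}, {"tx": 0, "ty": -12.5, "tz": 0, "wx": 0, "wy": 0, "wz": 0}, {"tx": 0, "ty": -14, "tz": 0, "wx": 0, "wy": 0, "wz": 0}, {"tx": 0, "ty": -14, "tz": 0, "wx": 0, "wy": 0, "wz": 0}]'

```text
time_s: 13.2
eef_pos: [0.553, -0.3197, 0.1495]
tool_rot: [-0.188, 2.118, -2.123]
wrist_force: [0.8, -1.5, -1.1]
width: 0.0217
```

```bash
python3 - <<'E'
from h import *
go([.5775,.153,.14],0.8)
im,d=robot.get_image("wrist"); cv2.imwrite("pics/w7.png",im)
E
```

```text
t 13.2 eef [ 0.553  -0.3197  0.1495] w 0.0217 F [ 0.8 -1.5 -1.1] 
 cm [-11.1    0.89 -46.01] turn [-0.0024  0.1711 -0.0082] deg [-0.1  9.8 -0.5] j [ 0.8   0.36 -0.4   1.57  0.14  1.23 -1.01]
```

View pics/w7.png

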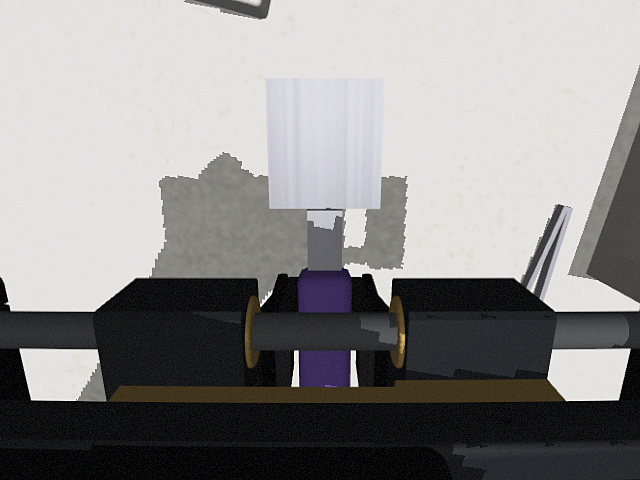

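The scraper is held flat and centred: blade at (325,145), handle at (325,330). Carrying it to the violet bay.

Emit:
servo_tool --targets '[{"tx": -0.5, "ty": 0, "tz": -2, "wx": 0, "wy": 0.01, "wz": 0}, {"tx": -1.2, "ty": 0, "tz": -5, "wx": 0, "wy": 0.02, "wz": 0}, {"tx": -2, "ty": 0, "tz": -8.5, "wx": 0, "wy": 0.03, "wz": 0}, {"tx": -2.8, "ty": 0, "tz": -12, "wx": 0, "wy": 0.045, "wz": 0}, {"tx": -3.6, "ty": 0, "tz": -15.5, "wx": 0, "wy": 0.06, "wz": 0}, {"tx": -4.4, "ty": 0, "tz": -19, "wx": 0, "wy": 0.075, "wz": 0}, {"tx": -5.2, "ty": 0, "tz": -22.5, "wx": 0, "wy": 0.09, "wz": 0}, {"tx": -6, "ty": 0, "tz": -25.5, "wx": 0, "wy": 0.1, "wz": 0}, {"tx": -6.8, "ty": 0, "tz": -28.5, "wx": 0, "wy": 0.11, "wz": 0}, {"tx": -7.5, "ty": 0, "tz": -31.5, "wx": 0, "wy": 0.12, "wz": 0}]'

```text
time_s: 14.08
eef_pos: [0.5664, 0.0059, 0.1454]
tool_rot: [-0.068, 2.187, -2.187]
wrist_force: [1.2, 0.2, -1.3]
width: 0.0215
```

```bash
python3 - <<'E'
from h import *
go([.5775,.1535,.14],0.8)
E
```

```text
t 14.08 eef [0.5664 0.0059 0.1454] w 0.0215 F [ 1.2  0.2 -1.3] 
 cm [ -2.06   0.55 -14.66] turn [ 0.0001  0.0509 -0.003 ] deg [ 0.   2.9 -0.2] j [ 0.44  0.24 -0.57  1.75  0.14  1.19 -1.67]
```

Emit:
servo_tool --targets '[{"tx": -0.5, "ty": 0.2, "tz": -3, "wx": 0, "wy": 0.01, "wz": 0}, {"tx": -0.9, "ty": 0.4, "tz": -6, "wx": 0, "wy": 0.02, "wz": 0}, {"tx": -1.3, "ty": 0.5, "tz": -9, "wx": 0, "wy": 0.035, "wz": 0}, {"tx": -1.7, "ty": 0.5, "tz": -11.5, "wx": 0, "wy": 0.045, "wz": 0}, {"tx": -1.9, "ty": 0.5, "tz": -13.5, "wx": 0, "wy": 0.05, "wz": 0}, {"tx": -2, "ty": 0.5, "tz": -14.5, "wx": 0, "wy": 0.051, "wz": 0}, {"tx": -2, "ty": 0.5, "tz": -14.6, "wx": 0, "wy": 0.051, "wz": 0}, {"tx": -2, "ty": 0.5, "tz": -14.6, "wx": 0, "wy": 0.051, "wz": 0}, {"tx": -2, "ty": 0.5, "tz": -14.6, "wx": 0, "wy": 0.051, "wz": 0}]'

```text
time_s: 14.83
eef_pos: [0.5769, 0.1506, 0.1398]
tool_rot: [-0.011, 2.213, -2.216]
wrist_force: [0.3, -1.0, -0.7]
width: 0.0216
```

```bash
python3 - <<'E'
from h import *
go([.5775,.1535,.0095],0.8)
ci=robot.camera_info("wrist");im,d=robot.get_image("wrist"); cv2.imwrite("pics/w8.png",im)
E
```

```text
t 14.83 eef [0.5769 0.1506 0.1398] w 0.0216 F [ 0.3 -1.  -0.7] 
 cm [-0.03 13.03 -0.31] turn [-0.0014 -0.0021 -0.0021] deg [-0.1 -0.1 -0.1] j [ 0.22  0.32 -0.62  1.68  0.2   1.2  -2.01]
```

View pics/w8.png

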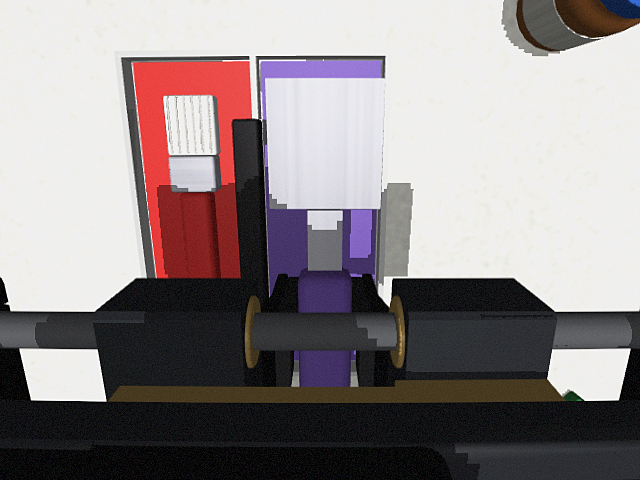

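The scraper is over the violet bay: blade at (325,145), bay walls at columns 260 and 383. I'm shifting 3 mm toward the bay's middle while lowering.

Emit:
servo_tool --targets '[{"tx": 0, "ty": 1, "tz": -0.3, "wx": 0, "wy": 0, "wz": 0}, {"tx": 0, "ty": 3, "tz": -0.3, "wx": 0, "wy": 0, "wz": 0}, {"tx": 0, "ty": 5, "tz": -0.3, "wx": 0, "wy": 0, "wz": 0}, {"tx": 0, "ty": 7, "tz": -0.3, "wx": 0, "wy": 0, "wz": 0}, {"tx": 0, "ty": 8.5, "tz": -0.3, "wx": 0, "wy": 0, "wz": 0}, {"tx": 0, "ty": 10, "tz": -0.3, "wx": 0, "wy": 0, "wz": 0}, {"tx": 0, "ty": 11, "tz": -0.3, "wx": 0, "wy": 0, "wz": 0}, {"tx": 0, "ty": 11.7, "tz": -0.3, "wx": 0, "wy": 0, "wz": 0}, {"tx": 0, "ty": 12, "tz": -0.3, "wx": 0, "wy": 0, "wz": 0}, {"tx": 0, "ty": 12, "tz": -0.3, "wx": 0, "wy": 0, "wz": 0}]'

```text
time_s: 15.72
eef_pos: [0.5772, 0.1528, 0.0195]
tool_rot: [-0.01, 2.214, -2.217]
wrist_force: [0.5, 0.1, -1.0]
width: 0.0219
```

```bash
python3 - <<'E'
from h import *
go([.5775,.1535,.009],0.8)
im,d=robot.get_image("wrist"); cv2.imwrite("pics/w9.png",im)
E
```

```text
t 15.72 eef [0.5772 0.1528 0.0195] w 0.0219 F [ 0.5  0.1 -1. ] 
 cm [-0.03  1.05 -0.07] turn [-0.0015 -0.0033 -0.0017] deg [-0.1 -0.2 -0.1] j [ 0.18  0.45 -0.58  1.78  0.3   1.   -2.08]
```

View pics/w9.png

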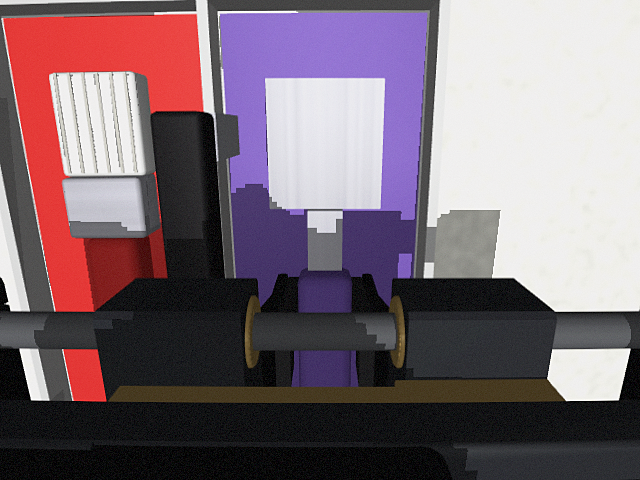

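The scraper is centred between the violet bay's walls at columns 225 and 428. Setting it down.

Emit:
servo_tool --targets '[{"tx": 0, "ty": 0.3, "tz": 0, "wx": 0, "wy": 0, "wz": 0}, {"tx": 0, "ty": 0.6, "tz": 0, "wx": 0, "wy": 0, "wz": 0}, {"tx": 0, "ty": 0.8, "tz": 0, "wx": 0, "wy": 0, "wz": 0}, {"tx": 0, "ty": 0.95, "tz": 0, "wx": 0, "wy": 0, "wz": 0}, {"tx": 0, "ty": 1.05, "tz": 0, "wx": 0, "wy": 0, "wz": 0}, {"tx": 0, "ty": 1.1, "tz": 0, "wx": 0, "wy": 0, "wz": 0}, {"tx": 0, "ty": 1.1, "tz": 0, "wx": 0, "wy": 0, "wz": 0}, {"tx": 0, "ty": 1.1, "tz": 0, "wx": 0, "wy": 0, "wz": 0}]'

```text
time_s: 16.43
eef_pos: [0.5777, 0.1531, 0.0093]
tool_rot: [-0.009, 2.213, -2.216]
wrist_force: [0.1, -0.3, -0.4]
width: 0.0215
```

Emit:
servo_tool --targets '[{"tx": 0, "ty": 0.04, "tz": 0, "wx": 0, "wy": 0, "wz": 0}, {"tx": 0, "ty": 0.04, "tz": 0, "wx": 0, "wy": 0, "wz": 0}, {"tx": 0, "ty": 0.04, "tz": 0, "wx": 0, "wy": 0, "wz": 0}]'

```text
time_s: 16.68
eef_pos: [0.5778, 0.1532, 0.009]
tool_rot: [-0.009, 2.213, -2.216]
wrist_force: [0.4, 1.0, -0.8]
width: 0.0216
```

Emit:
servo_tool --targets '[{"tx": 0, "ty": 0, "tz": 0, "wx": 0, "wy": 0, "wz": 0}, {"tx": 0, "ty": 0, "tz": 0, "wx": 0, "wy": 0, "wz": 0}, {"tx": 0, "ty": 0, "tz": 0, "wx": 0, "wy": 0, "wz": 0}, {"tx": 0, "ty": 0, "tz": 0, "wx": 0, "wy": 0, "wz": 0}]' --claw -0.3

```text
time_s: 17.02
eef_pos: [0.5779, 0.1532, 0.0091]
tool_rot: [-0.008, 2.213, -2.216]
wrist_force: [0.1, -0.9, 0.5]
width: 0.0299
```

Emit:
servo_tool --targets '[{"tx": 0, "ty": -0.5, "tz": 0, "wx": 0, "wy": 0, "wz": 0}, {"tx": 0, "ty": -1, "tz": 0, "wx": 0, "wy": 0, "wz": 0}, {"tx": 0, "ty": -2, "tz": 0, "wx": 0, "wy": 0, "wz": 0}, {"tx": 0, "ty": -3.5, "tz": 0, "wx": 0, "wy": 0, "wz": 0}, {"tx": 0, "ty": -5.5, "tz": 0, "wx": 0, "wy": 0, "wz": 0}, {"tx": 0, "ty": -8, "tz": 0, "wx": 0, "wy": 0, "wz": 0}, {"tx": 0, "ty": -11, "tz": 0, "wx": 0, "wy": 0, "wz": 0}, {"tx": 0, "ty": -14, "tz": 0, "wx": 0, "wy": 0, "wz": 0}, {"tx": 0, "ty": -16, "tz": 0, "wx": 0, "wy": 0, "wz": 0}, {"tx": 0, "ty": -17, "tz": 0, "wx": 0, "wy": 0, "wz": 0}]'

```text
time_s: 17.85
eef_pos: [0.579, 0.1543, 0.1838]
tool_rot: [-0.002, 2.211, -2.211]
wrist_force: [0.4, 0.6, 0.7]
width: 0.0303
```

Emit:
servo_tool --targets '[{"tx": 0, "ty": 0, "tz": -2, "wx": 0, "wy": 0, "wz": 0}, {"tx": 0, "ty": 0, "tz": -4, "wx": 0, "wy": 0, "wz": 0}, {"tx": 0, "ty": 0, "tz": -4.5, "wx": 0, "wy": 0, "wz": 0}, {"tx": 0, "ty": 0, "tz": -4.5, "wx": 0, "wy": 0, "wz": 0}, {"tx": 0, "ty": 0, "tz": -4.5, "wx": 0, "wy": 0, "wz": 0}]' --claw 0.1

```text
time_s: 18.27
eef_pos: [0.5781, 0.1985, 0.1831]
tool_rot: [-0.004, 2.21, -2.213]
wrist_force: [-1.0, -0.1, 0.2]
width: 0.047
```

```bash
python3 - <<'E'
from h import *
go([.577,.1975,.031],0.8)
ci=robot.camera_info("wrist"); im,d=robot.get_image("wrist"); cv2.imwrite("pics/w10.png",im)
hsv=cv2.cvtColor(im,cv2.COLOR_BGR2HSV)
m=(hsv[...,2]<45)
for r in(140,160,180,200,220,240,260):
    k=np.nonzero(m[r,250:400])[0]+250
    if len(k): print(r,k.min(),k.max(),plane([(k.min(),r),(k.max(),r)],ci,.058)[:,:2].round(4).tolist())
E
```

```text
t 18.27 eef [0.5781 0.1985 0.1831] w 0.047 F [-1.  -0.1  0.2] 
 cm [ 0.24 15.21  0.08] turn [-0.0013 -0.0023 -0.0082] deg [-0.1 -0.1 -0.5] j [ 0.16  0.32 -0.65  1.59  0.2   1.29 -2.08]
140 315 337 [[0.6413, 0.2053], [0.6415, 0.1901]]
160 316 337 [[0.6277, 0.2045], [0.6279, 0.1898]]
180 316 337 [[0.6137, 0.2044], [0.6139, 0.1895]]
200 316 337 [[0.5994, 0.2043], [0.5996, 0.1892]]
220 316 337 [[0.5848, 0.2042], [0.585, 0.1889]]
240 316 337 [[0.5698, 0.2041], [0.5699, 0.1886]]
260 316 337 [[0.5543, 0.204], [0.5545, 0.1883]]
```

View pics/w10.png

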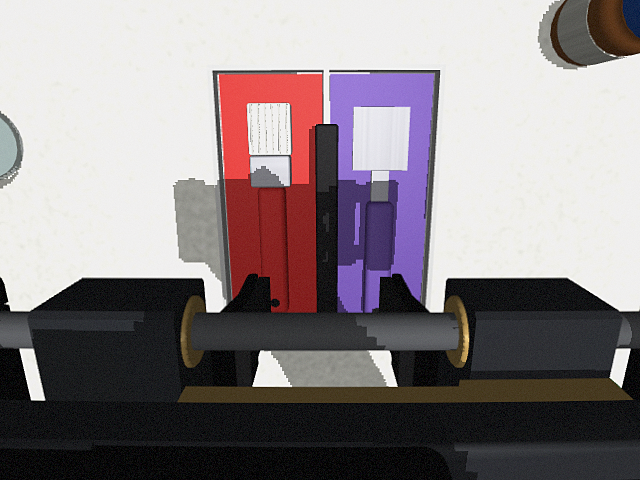

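Both tools lie flat in their bays: brush at (268,180), scraper at (380,180). The bar, columns 316–337, is centred between the fingers at y≈0.1965. Descending onto it.

Emit:
servo_tool --targets '[{"tx": 0.1, "ty": 2, "tz": 0.15, "wx": 0, "wy": 0, "wz": -0.008}, {"tx": 0.1, "ty": 4.5, "tz": 0.15, "wx": 0, "wy": 0, "wz": -0.008}, {"tx": 0.1, "ty": 7, "tz": 0.15, "wx": 0, "wy": 0, "wz": -0.008}, {"tx": 0.1, "ty": 9, "tz": 0.15, "wx": 0, "wy": 0, "wz": -0.008}, {"tx": 0.1, "ty": 11, "tz": 0.15, "wx": 0, "wy": 0, "wz": -0.008}, {"tx": 0.1, "ty": 12.5, "tz": 0.15, "wx": 0, "wy": 0, "wz": -0.008}, {"tx": 0.1, "ty": 13.5, "tz": 0.15, "wx": 0, "wy": 0, "wz": -0.008}, {"tx": 0.1, "ty": 14.5, "tz": 0.15, "wx": 0, "wy": 0, "wz": -0.008}, {"tx": 0.1, "ty": 15, "tz": 0.15, "wx": 0, "wy": 0, "wz": -0.008}, {"tx": 0.1, "ty": 15.1, "tz": 0.15, "wx": 0, "wy": 0, "wz": -0.008}]'

```text
time_s: 19.15
eef_pos: [0.5784, 0.1953, 0.0312]
tool_rot: [-0.012, 2.215, -2.219]
wrist_force: [-0.4, -1.0, -0.3]
width: 0.0479
```

```bash
python3 - <<'E'
from h import *
go([.577,.1968,.031],0.8)
im,d=robot.get_image("wrist"); cv2.imwrite("pics/w11.png",im)
im,d=robot.get_image("side"); cv2.imwrite("pics/d11.png",cv2.resize(im[120:300,200:440],None,fx=3,fy=3))
E
```

```text
t 19.15 eef [0.5784 0.1953 0.0312] w 0.0479 F [-0.4 -1.  -0.3] 
 cm [ 0.14  0.02 -0.16] turn [-0.0021 -0.0044  0.0008] deg [-0.1 -0.2  0. ] j [ 0.12  0.47 -0.6   1.73  0.31  1.03 -2.15]
```

View pics/w11.png

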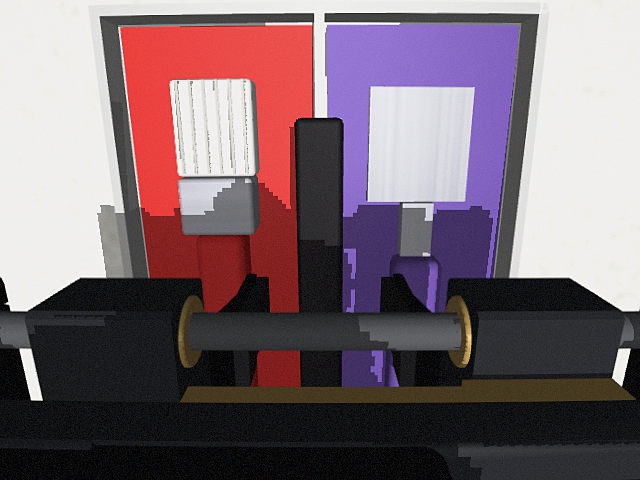

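View pics/d11.png

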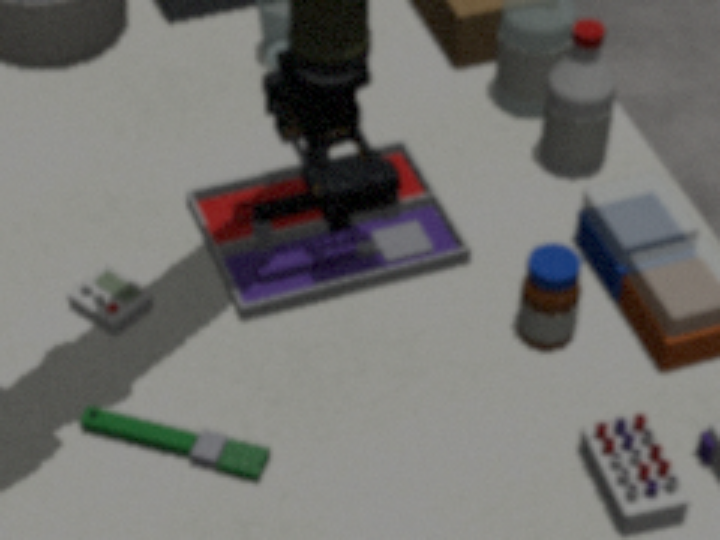

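The bar (columns 296–343) sits about 2 mm to the +y side of the finger centre (325). Centring on it, then closing.

Emit:
servo_tool --targets '[{"tx": 0.1, "ty": 0, "tz": -0.17, "wx": 0, "wy": 0, "wz": 0}, {"tx": 0.1, "ty": 0, "tz": -0.17, "wx": 0, "wy": 0, "wz": 0}, {"tx": 0.1, "ty": 0, "tz": -0.17, "wx": 0, "wy": 0, "wz": 0}]'

```text
time_s: 19.5
eef_pos: [0.5785, 0.1981, 0.0333]
tool_rot: [-0.009, 2.214, -2.216]
wrist_force: [0.3, 0.8, 0.4]
width: 0.0477
```

Emit:
servo_tool --targets '[{"tx": 0, "ty": 0, "tz": 0, "wx": 0, "wy": 0, "wz": 0}, {"tx": 0, "ty": 0, "tz": 0, "wx": 0, "wy": 0, "wz": 0}, {"tx": 0, "ty": 0, "tz": 0, "wx": 0, "wy": 0, "wz": 0}, {"tx": 0, "ty": 0, "tz": 0, "wx": 0, "wy": 0, "wz": 0}, {"tx": 0, "ty": 0, "tz": 0, "wx": 0, "wy": 0, "wz": 0}, {"tx": 0, "ty": 0, "tz": 0, "wx": 0, "wy": 0, "wz": 0}, {"tx": 0, "ty": 0, "tz": 0, "wx": 0, "wy": 0, "wz": 0}, {"tx": 0, "ty": 0, "tz": 0, "wx": 0, "wy": 0, "wz": 0}, {"tx": 0, "ty": 0, "tz": 0, "wx": 0, "wy": 0, "wz": 0}, {"tx": 0, "ty": 0, "tz": 0, "wx": 0, "wy": 0, "wz": 0}]' --claw -1

```text
time_s: 20.33
eef_pos: [0.5785, 0.1976, 0.0332]
tool_rot: [-0.009, 2.213, -2.217]
wrist_force: [0.2, -2.3, 1.4]
width: 0.0156
```

```bash
python3 - <<'E'
from h import *
go([.577,.1968,.151],0.8)
s=robot.state(); print(R.from_rotvec(s['tool_rot']).as_matrix().round(4))
E
```

```text
t 20.33 eef [0.5785 0.1976 0.0332] w 0.0156 F [ 0.2 -2.3  1.4] 
 cm [  0.12 -11.78   0.1 ] turn [-0.0018 -0.0037 -0.0021] deg [-0.1 -0.2 -0.1] j [ 0.11  0.47 -0.6   1.73  0.31  1.03 -2.16]
[[-0.9999  0.0021  0.0102]
 [-0.0102 -0.0017 -0.9999]
 [-0.0021 -1.      0.0018]]
```

Emit:
servo_tool --targets '[{"tx": 0, "ty": -0.3, "tz": 0, "wx": 0, "wy": 0, "wz": 0}, {"tx": 0, "ty": -0.7, "tz": 0, "wx": 0, "wy": 0, "wz": 0}, {"tx": 0, "ty": -1.2, "tz": 0, "wx": 0, "wy": 0, "wz": 0}, {"tx": 0, "ty": -1.8, "tz": 0, "wx": 0, "wy": 0, "wz": 0}, {"tx": 0, "ty": -2.5, "tz": 0, "wx": 0, "wy": 0, "wz": 0}, {"tx": 0, "ty": -3.1, "tz": 0, "wx": 0, "wy": 0, "wz": 0}, {"tx": 0, "ty": -3.5, "tz": 0, "wx": 0, "wy": 0, "wz": 0}, {"tx": 0, "ty": -3.7, "tz": 0, "wx": 0, "wy": 0, "wz": 0}, {"tx": 0, "ty": -3.7, "tz": 0, "wx": 0, "wy": 0, "wz": 0}, {"tx": 0, "ty": -3.7, "tz": 0, "wx": 0, "wy": 0, "wz": 0}]'

```text
time_s: 21.17
eef_pos: [0.5783, 0.1976, 0.0702]
tool_rot: [-0.009, 2.213, -2.217]
wrist_force: [-0.9, -0.1, -6.2]
width: 0.0159
```

```bash
python3 - <<'E'
from h import *
go([.5785,.1976,.1535],0.6)
print(robot.state()['torque'].round(2))
im,d=robot.get_image("wrist"); cv2.imwrite("pics/w12.png",im)
im,d=robot.get_image("side"); cv2.imwrite("pics/d12.png",cv2.resize(im[120:300,200:440],None,fx=3,fy=3))
E
```

```text
t 21.17 eef [0.5783 0.1976 0.0702] w 0.0159 F [-0.9 -0.1 -6.2] 
 cm [-0.04 -8.33  0.02] turn [-0.0019 -0.0003 -0.0021] deg [-0.1 -0.  -0.1] j [ 0.13  0.43 -0.62  1.71  0.28  1.1  -2.14]
[0.   0.01 0.01]
```

View pics/w12.png

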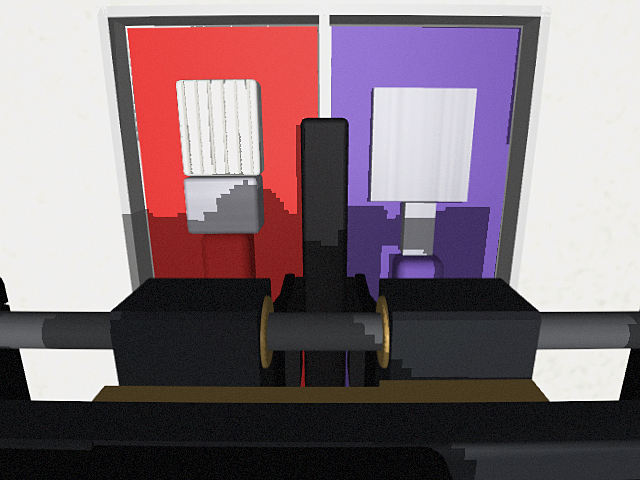

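View pics/d12.png

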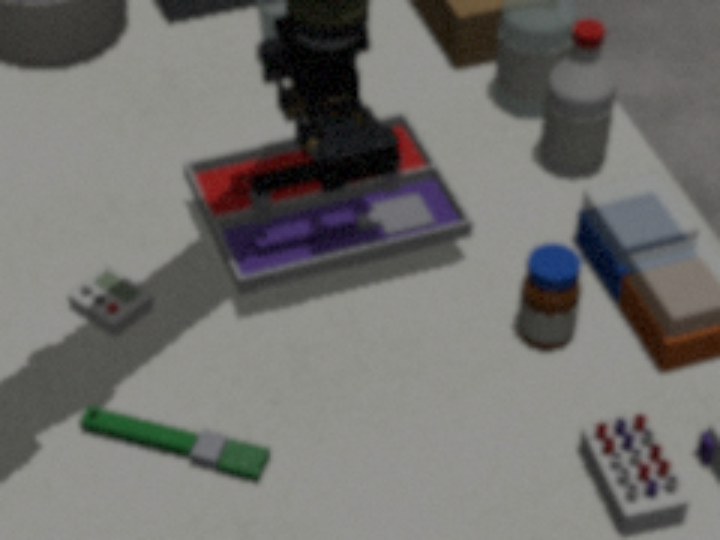

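The carrier is off the bench and level, with 6.2 N on the wrist, which matches 0.61 kg. Lifting the rest of the way.

Emit:
servo_tool --targets '[{"tx": 0, "ty": -0.4, "tz": 0, "wx": 0, "wy": 0, "wz": 0}, {"tx": 0, "ty": -1, "tz": 0, "wx": 0, "wy": 0, "wz": 0}, {"tx": 0, "ty": -2, "tz": 0, "wx": 0, "wy": 0, "wz": 0}, {"tx": 0, "ty": -3.2, "tz": 0, "wx": 0, "wy": 0, "wz": 0}, {"tx": 0, "ty": -4.4, "tz": 0, "wx": 0, "wy": 0, "wz": 0}, {"tx": 0, "ty": -5.6, "tz": 0, "wx": 0, "wy": 0, "wz": 0}, {"tx": 0, "ty": -6.7, "tz": 0, "wx": 0, "wy": 0, "wz": 0}, {"tx": 0, "ty": -7.6, "tz": 0, "wx": 0, "wy": 0, "wz": 0}, {"tx": 0, "ty": -8.1, "tz": 0, "wx": 0, "wy": 0, "wz": 0}, {"tx": 0, "ty": -8.3, "tz": 0, "wx": 0, "wy": 0, "wz": 0}]'

```text
time_s: 22.1
eef_pos: [0.5785, 0.1979, 0.1542]
tool_rot: [-0.008, 2.213, -2.217]
wrist_force: [0.4, -1.5, -5.7]
width: 0.0155
```

Emit:
servo_tool --targets '[{"tx": 0, "ty": 0, "tz": 0, "wx": 0, "wy": 0, "wz": 0}, {"tx": 0, "ty": 0, "tz": 0, "wx": 0, "wy": 0, "wz": 0}, {"tx": 0, "ty": 0, "tz": 0, "wx": 0, "wy": 0, "wz": 0}, {"tx": 0, "ty": 0, "tz": 0, "wx": 0, "wy": 0, "wz": 0}, {"tx": 0, "ty": 0, "tz": 0, "wx": 0, "wy": 0, "wz": 0}, {"tx": 0, "ty": 0, "tz": 0, "wx": 0, "wy": 0, "wz": 0}]'

```text
time_s: 22.6
eef_pos: [0.5783, 0.1979, 0.1538]
tool_rot: [-0.009, 2.213, -2.217]
wrist_force: [-0.5, -0.6, -5.1]
width: 0.0154
```

```bash
python3 - <<'E'
from h import *
go([.5785,.1976,.1535],0.6)
s=robot.state();print(s['torque'].round(2),np.abs(s['qvel']).max(),R.from_rotvec(s['tool_rot']).as_matrix().round(4)[2])
im,d=robot.get_image("wrist"); cv2.imwrite("pics/w13.png",im)
im,d=robot.get_image("side"); cv2.imwrite("pics/d13.png",im)
im,d=robot.get_image("scene"); cv2.imwrite("pics/s13.png",im)
# level check: depth-based plane of red/violet floor
c=robot.camera_info("scene"); Kc=K(c)
Q=[]
for col in(RED,VIO):
    for m,st,cc in blobs(im,*col,1000):
        if cc[1]<150: continue
        ys,xs=np.nonzero(cv2.erode(m.astype(np.uint8),np.ones((5,5)))); z=d[ys,xs]; k=z>0; xs,ys,z=xs[k],ys[k],z[k]
        u=cv2.undistortPoints(np.c_[xs,ys].astype(float).reshape(-1,1,2),Kc,np.array([c['k1'],0,0,0.]))[:,0]
        P=(np.c_[u[:,0],-u[:,1],-np.ones(len(u))]*z[:,None])@c['cam_to_world'][:3,:3].T+c['cam_to_world'][:3,3]; Q.append(P); print(len(P),P.mean(0).round(3))
P=np.vstack(Q); k=abs(P[:,2]-np.median(P[:,2]))<.006; P=P[k]
A=np.c_[P[:,:2]-P[:,:2].mean(0),np.ones(len(P))]; co=np.linalg.lstsq(A,P[:,2],rcond=None)[0]; print("slope deg",np.degrees(co[:2]).round(2),"floor z",co[2].round(4))
E
```

```text
t 22.6 eef [0.5783 0.1979 0.1538] w 0.0154 F [-0.5 -0.6 -5.1] 
 cm [-0.02  0.03  0.03] turn [-0.0018 -0.0002 -0.0025] deg [-0.1 -0.  -0.1] j [ 0.15  0.35 -0.65  1.62  0.22  1.24 -2.1 ]
[0.01 0.05 0.  ] 0.002542368610164987 [-0.0025 -1.      0.0018]
1129 [0.592 0.249 0.128]
346 [0.629 0.14  0.129]
slope deg [0.07 0.1 ] floor z 0.1266
```

View pics/s13.png

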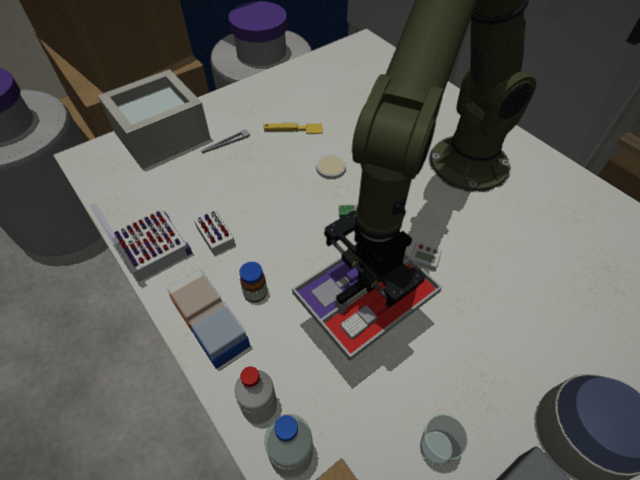

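View pics/d13.png

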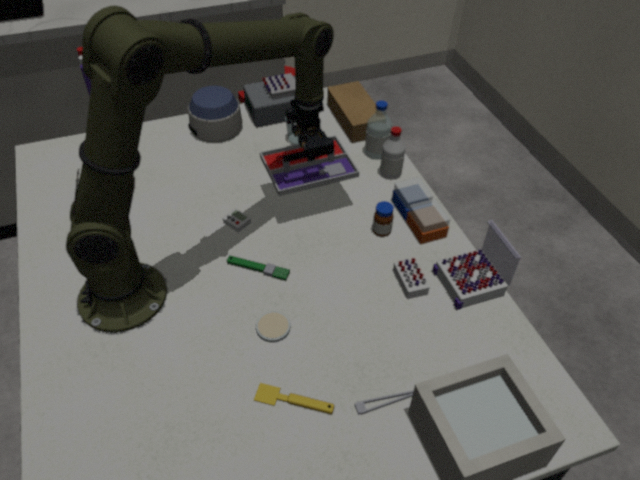

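View pics/w13.png

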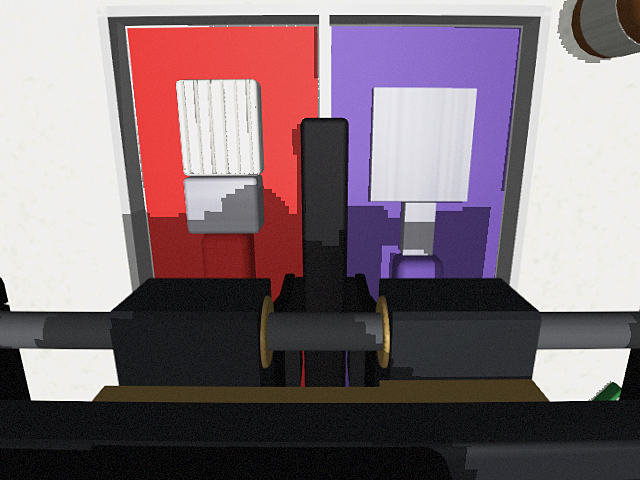

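Floor at z≈0.1266 less its 5 mm thickness puts the underside at about 12.1 cm. The slope is under 0.15°. Both tools lie flat in their bays and the wrist view matches the one from before the lift, so nothing has slipped. The bystanders are where they started. Handing in.

```bash
python3 -c "
from rig import robot
print(robot.job_done())"
```

```text
the job is handed in; nothing more can be done
None
```

I packed the kit as asked and handed the job in with the arm still holding the carrier; the hand-in gave no verdict. The brush went flat into the red bay and the scraper flat into the violet bay, lengthwise, and I let go of both. I then took the carrier by its black bar and lifted it straight up, at 22.6 s of the 69 s allowed.

The last checks, taken just before handing in:
- **Height:** the underside is about 12.1 cm above the bench by camera depth; the arm's own reading gives 12.06 cm of lift.
- **Level and steady:** the bay floors slope at most 0.1° along each axis, and the joints were nearly still.
- **Grip:** the wrist carried 5–6 N, as expected for 0.61 kg (the last reading was 5.1 N, with about 1 N of noise). The finger opening was 15.4 mm on the 16 mm bar. The gripper read about 0.5 mm low on the tool handles too.
- **Tools and other things:** both tools lie flat in their bays and did not shift during the lift. By eye in the last pictures, nothing else on the bench had moved; I did not measure this, and the beaker was partly hidden in the side view.

The cameras disagreed by up to about 3 mm on where the carrier and scraper were. I centred on the bar from the wrist view before closing. No check failed.

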